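Clamp a circuit board in the soldering fixture

ROBOT

A 7-joint arm with a two-finger parallel gripper is mounted at the origin on the work surface. World frame = base frame: x ahead of the robot, y to its left, z up, the work surface at z = 0. Lengths are in m, angles in rad, forces in N, time in s.
With the tool pointing down it reaches from about 0.35 to 0.9 m from the base axis. Payload 8.1 kg.
Tool frame: the origin (TCP) lies at the centre of the arm's flange, where the gripper is bolted on; the fingertips stand 173 mm ahead of it and the grasp point (between the pads) lies 155 mm ahead of it; z points along the fingers, y is the line along which they close (so a half turn about z gives the same grasp; the last joint's range is limited). The gripper opens to 85 mm and grips with 20 to 120 N. Pads are 22 mm wide; open, the fingers measure 114 mm over their backs; the gripper's body (76 mm by 85 mm) begins 54 mm behind the grasp point. The pads swing forward as they close: fully open they stand 13 mm farther back than shut.
Start: joints at [1.081, 0.434, 0.025, 1.573, -0.012, 1.134, -0.075], TCP at [0.236, -0.579, 0.405] pointing down, gripper open.
Joint ranges: [-2.62, 2.62], [-0.44, 2.09], [-1.27, 1.32], [0.08, 2.57], [-1.32, 4.46], [0.12, 2], [-2.74, 2.74]. Speed limits (rad/s): [2.22, 2.22, 3.01, 3.01, 3.14, 3.14, 3.14].

INTERFACE

Orientations are given as a unit quaternion [x, y, z, w].
In Python, from bench import ctrl gives the robot as it stands.
- The arm moves only by the tool apply_moves, never from a script. Its argument "series" is a list of rows, each a list of 5 numbers: the shift along the tool's x, y, z in mm, then the turn about the tool's z in degrees, then the gripper's target within -1 to 1 (shut at 1, half-way at 0, fully open at -1). A call has 1 to 20 rows; each row shifts and turns the commanded pose from where the row before left it, along the tool's axes as they then stand; what a row does not reach is not made up. A row lasts 1/8 s, in which the tool goes at most 62.5 mm and 10.7 degrees, less where a joint would pass 70% of its speed; a pose out of reach is approached as far as the arm can. A call with a gripper value outside its range is refused whole. The fingers move at their own pace and stop on an object; "force" is the grip in N (left out, the last holds). Time passes only in rows, so rows that do not move let the fingers close. It gives the time, the measured TCP pose, the force, the opening and the grip force at its end, in the units of the state.
- ctrl.read_state(): the state, without advancing time (a new reading comes with each control period).
- ctrl.get_image(name): name is "side" or "top"; returns a dict with "image" (480x640x3 uint8, red, green, blue), "vertical_fov" (degrees; the focal length in pixels is half the picture's height over the tangent of half this angle, whatever the lens; pixels are square), "cx", "cy" (the principal point, pixels), "T" (4x4, takes a point from camera to world coordinates). Camera axes: x right, y up, looking along -z (the intrinsics and any distortion apply to the point x, -y, -z); pixel columns grow to the right and rows downward; lengths in m; the calibration is good to about 2 mm. A picture is of the moment at which its call begins. There is no depth.
- ctrl.finish_job(): hands the job in; it is judged then, once.
The state is a dict: "time": time; "q": joint angles; "joint_vel": joint speeds; "joint_efforts": joint torques, N m; "tool_pos": TCP position; "eef_rot": TCP orientation; "contact_force": force on the tool from outside, world axes, zero at the start; "ft_torque": the same for the moment, N m; "finger_gap": finger opening in m; "grip_force": force on a finger pad.
Only numpy, scipy, OpenCV 4.12 (cv2) and the standard library are available. Lean on these libraries where they do the work, as an engineer would, in place of code of your own. Each camera call takes 0.05 s, during which the arm holds its last target. There are 200 camera calls.

TASK

Get the circuit board ready for soldering: slide it along its guides until it is fully home against the stop posts, then push the toggle clamp's handle down past its over-centre point so that the clamp locks and keeps the spindle pressed on the board. Be gentle: never press the board or the handle with more than 25 N, do not ram the handle into its stop, and leave the loose things lying around where they are.

Things in the scene. Friction and masses are not known exactly. Their poses are not given: they have to be found in the camera images.
- board_centre (a point): Centre, half-way up, of the circuit board in its grey frame: loose slab 72 (x) x 100 (y) x 10 mm high, 0.14 kg, small parts up to 12 mm higher on its brown top. It lies on the fixture between two guide rails (2 mm play each side), 18 to 30 mm short of home. Its -y end face is plain and free to be pushed on.
- nest_home (a point): Fixed: where the board's centre is when home, its +y end against two stop posts. y points along the guides from the open end to the posts and clamp (push the board to +y), x across, z up. 17 mm above the table: the aluminium plate is 12 mm thick, 120 mm wide and runs from 80 mm behind (-y) to 180 mm ahead of this point; the rails stand 8 mm above it.
- handle_pivot (a point): Fixed: hinge axis of the clamp handle, 56 mm above the table, 128 mm from nest_home towards +y. The hinge axis is parallel to x; axes as nest_home. The handle swings down in the vertical y-z plane, away from the board (to +y).
- handle_grip (a point): On the axis of the clamp handle, 100 mm from its pivot, within the round black rubber grip (18 mm thick, 58 to 128 mm from the pivot; a thinner steel rod below). It starts 38 to 83 degrees above level, pointing up and away from the board, and swings down, lowering the spindle. Up to 14 degrees of free play come first. It resists with only about 1 N until 14 degrees before over-centre.
- clamp_handle: The same handle; origin on the hinge. Before over-centre, resistance at handle_grip rises to 8 or 9 N, then falls; past it the clamp snaps 3 degrees (5 mm) by itself onto a hard stop and the resistance is gone. Over-centre lies anywhere from 2 to 32 degrees above level, set by a hidden linkage setting that the start angle does not tell: feel for it. Let go too early, it springs back.
- spindle: Spindle of the hold-down arm, with a round black rubber pad (16 mm); origin: underside of the pad. Driven by the handle. It starts raised about 47 degrees over the board's +y end, its arm up to 110 mm above the table, on the board's side of the handle. Lowered, the pad lands on the board 15 to 20 mm from its +y end; locked, it presses with a spring force of about 30 N.
- board: The same circuit board; origin at the centre of its underside, axes as board_centre.
- battery_a: Loose flat green battery, 62 x 22 x 62 mm, bystander.
- battery_b: Second battery, the same, bystander.
- solder_spool: Loose aluminium spool, 52 mm across, 42 mm high, bystander.
- screwdriver: Loose screwdriver, bystander.
- flux_jar: Loose small jar, 40 mm across, 50 mm high, standing beside the fixture on the side away from the robot, bystander.
- washer: Loose steel washer, 28 mm across, 6 mm thick, lying near the fixture on the robot's side, bystander.
- relay: Loose black relay, 28 x 18 x 16 mm, near the fixture on the robot's side, bystander.
There are look-alikes about, which are no part of the job. Of the things that look like the board, the middle-sized one is meant.

How it is judged:
On the way, in this order (a step that is already met when the one before it is completed fails the run):
1. the board is slid home against the stop posts (y of board_centre in the frame of nest_home between -0.0025 and 0.0025 m and x of board_centre in the frame of nest_home between -0.004 and 0.004 m and z of board_centre in the frame of nest_home below 0.003 m and angle between the y axis of board_centre and the y axis of nest_home, either way round below 0.05 rad), for 0.2 s.
2. the clamp goes over centre: the spindle presses on the board that is home, with the robot off the handle (all of step 1 and contact force between spindle and board above 20 N and contact force between each of the arm, the fingers and clamp_handle below 0.3 N), for 0.3 s.
At the end, for the whole second after the job is handed in: The board lies flat and home against the stop posts (within 2.5 mm along the guides, 4 mm across, 0.05 rad), the clamp is locked so that the spindle by itself presses on the board with more than 20 N, handle and board are at rest (all of step 1 and contact force between spindle and board above 20 N and angular speed of clamp_handle below 0.1 rad/s and linear speed of board below 0.02 m/s); the robot touches nothing.
It fails at once if the robot pushes on the board with more than 25 N (contact force between any of the fingers, the arm and board above 25 N).
It fails at once if the robot pushes on the clamp handle with more than 25 N (contact force between any of the fingers, the arm and clamp_handle above 25 N).
It fails at once if a bystander is moved by more than 20 mm (distance of any of battery_a, battery_b, solder_spool, screwdriver, flux_jar, washer, relay from where it was at the start of the episode above 0.02 m).
It also fails if it takes over 58 s, if anything falls off the work surface, if the arm or the gripper's body presses on something with over 40 N, if the wrist force passes 120 N, or if a joint passes its speed limit or range.

## Working session

There is one attempt and no reset: what is moved stays moved. The work goes in short steps, Python scripts to look and compute and a tool call to move; the robot and the scene stay as the last step left them, time stands still between calls to the robot, and variables do not carry over. Pictures are saved under pics/ and viewed, at most 10 in all, crops included, and the job is handed in when it is done.

Besides the shell and the picture viewer there is one more tool, called after "Emit:" by a JSON object that holds its "name" and its "arguments". apply_moves: Moves the arm, as the interface text tells. Its arguments: {"type":"object","properties":{"series":{"type":"array"},"force":{"type":"number"}},"required":["series"]}

```bash
mkdir -p pics; ls; python3 - <<'E'
from bench import ctrl
import cv2,numpy as np,pickle
d={}
for n in("side","top"):
    r=ctrl.get_image(n);d[n]=r
    cv2.imwrite(f"pics/{n}0.png",r["image"][:,:,::-1])
    print(n,{k:v for k,v in r.items() if k!="image"})
pickle.dump(d,open("v0.pkl","wb"))
print(ctrl.read_state())
E
```

```text
pics
side {'vertical_fov': 42.29392246196872, 'cx': 326.7777390194212, 'cy': 235.61708253977338, 'T': array([[-0.94957212,  0.2344664 , -0.20817851,  0.32847216],
       [-0.31334477, -0.68567049,  0.65701676,  0.63361838],
       [ 0.01130649,  0.68911645,  0.72456241,  0.9097503 ],
       [ 0.        ,  0.        ,  0.        ,  1.        ]])}
top {'vertical_fov': 50.00685991409656, 'cx': 325.30808021520085, 'cy': 231.28313477598908, 'T': array([[-0.02637305,  0.99525721, -0.09363524,  0.47489976],
       [-0.99964247, -0.02666953, -0.00191616, -0.10697075],
       [-0.00440428,  0.09355122,  0.99560473,  1.1336727 ],
       [ 0.        ,  0.        ,  0.        ,  1.        ]])}
{'time': 0.1, 'q': array([ 1.08138917,  0.4351932 ,  0.02496935,  1.57400138, -0.01158117,
        1.13398826, -0.07509968]), 'joint_vel': array([ 0.00097129, -0.00220472,  0.00119532, -0.00429536,  0.00062371,
        0.00076904, -0.00056755]), 'joint_efforts': array([ 4.41875338e-03, -6.71756744e+01,  1.02942601e+00, -3.16903102e+01,
        1.60695787e-02,  7.26632948e-03,  2.36775003e-05]), 'tool_pos': array([ 0.23566761, -0.57865111,  0.40398126]), 'eef_rot': array([ 9.81360994e-01,  1.92172000e-01, -2.10544630e-04, -6.91449355e-04]), 'contact_force': array([ 0.92625714, -0.58569224, -0.03188448]), 'ft_torque': array([-0.04868999, -0.02890507,  0.05329391]), 'grip_force': 0.0, 'finger_gap': 0.08544836139764009}
```

View pics/side0.png

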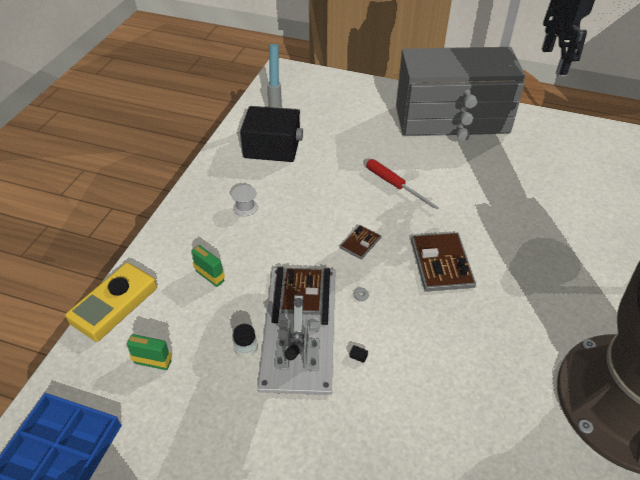

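View pics/top0.png

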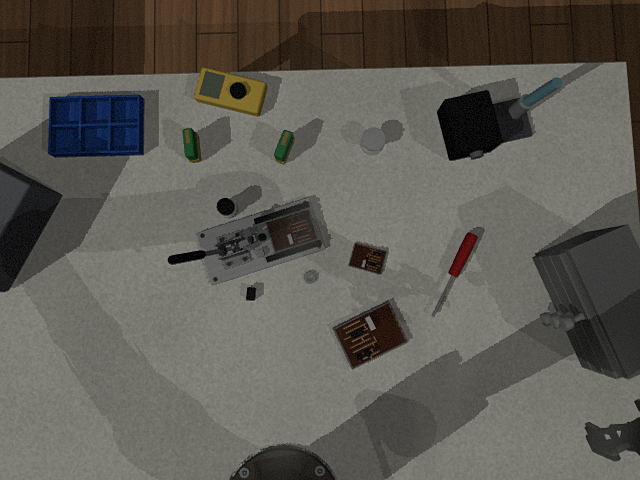

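Board-like things in the top view: a small one at (369,257), a middle-sized one at (292,228) and a large one at (371,333). The one at (292,228) is middle-sized and sits between the fixture's rails, so it is the one meant. In the side view it is at (303,290). I'll confirm with an enlarged crop of both views.

```bash
python3 - <<'E'
import cv2,numpy as np,pickle
d=pickle.load(open("v0.pkl","rb"))
t=d["top"]["image"][185:300,160:340,::-1]; s=d["side"]["image"][255:400,225:385,::-1]
a=cv2.resize(t,None,fx=4.4,fy=4.4,interpolation=cv2.INTER_CUBIC)
b=cv2.resize(s,None,fx=4,fy=4,interpolation=cv2.INTER_CUBIC)
def grid(im,x0,y0,f):
    h,w=im.shape[:2]
    for x in range((x0//20+1)*20,x0+int(w/f),20):
        cv2.line(im,(int((x-x0+.5)*f),0),(int((x-x0+.5)*f),8),(0,0,255),2);cv2.putText(im,str(x),(int((x-x0)*f)-12,22),0,.45,(0,0,255),1)
    for y in range((y0//20+1)*20,y0+int(h/f),20):
        cv2.line(im,(0,int((y-y0+.5)*f)),(8,int((y-y0+.5)*f)),(0,0,255),2);cv2.putText(im,str(y),(10,int((y-y0)*f)+6),0,.45,(0,0,255),1)
    return im
cv2.imwrite("pics/ct.png",grid(a,160,185,4.4));cv2.imwrite("pics/cs.png",grid(b,225,255,4))
print(a.shape,b.shape)
E
```

```text
(506, 792, 3) (580, 640, 3)
```

View pics/ct.png

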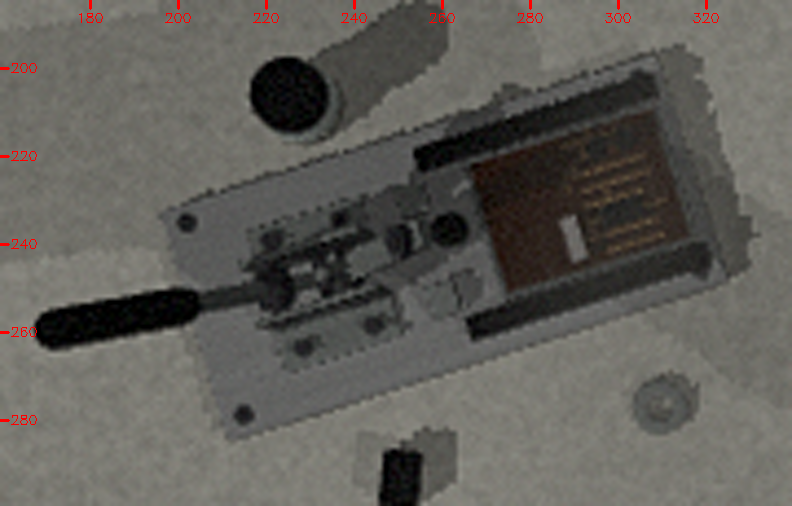

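View pics/cs.png

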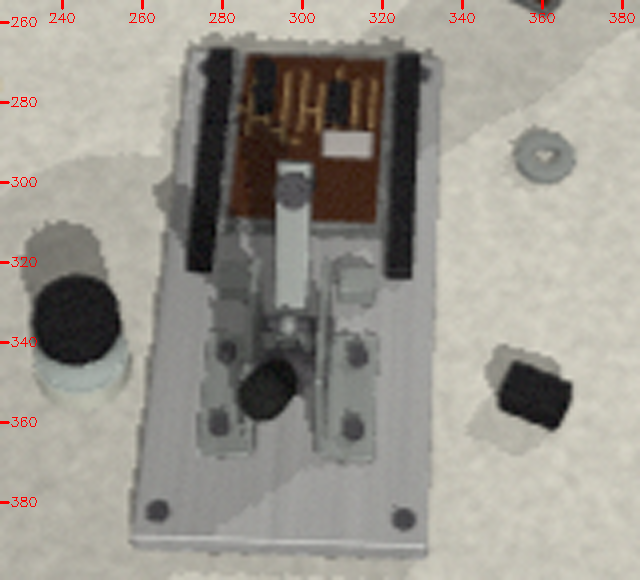

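The crop confirms it: the middle-sized board lies between the black rails, brown top from (268,223) to (316,250). Its free end is to the right, and the clamp and grip at (186,257) are to the left. Next I measure.

```bash
cat > h.py <<'E'
import numpy as np
from scipy.optimize import least_squares
def cam(r):
    return 240/np.tan(np.radians(r["vertical_fov"]/2)),r["cx"],r["cy"],np.array(r["T"])
def ray(r,p):
    f,cx,cy,T=cam(r); d=T[:3,:3]@np.array([(p[0]-cx)/f,-(p[1]-cy)/f,-1.]); return T[:3,3],d
def atz(r,p,z):
    o,d=ray(r,p); return o+d*(z-o[2])/d[2]
def proj(r,X):
    f,cx,cy,T=cam(r); c=(np.asarray(X)-T[:3,3])@T[:3,:3]; return np.stack([cx+f*c[...,0]/-c[...,2],cy-f*c[...,1]/-c[...,2]],-1)
def tri(a,p,b,q):
    o1,d1=ray(a,p);o2,d2=ray(b,q);d1/=np.linalg.norm(d1);d2/=np.linalg.norm(d2)
    s=np.linalg.lstsq(np.c_[d1,-d2],o2-o1,rcond=None)[0]; A=o1+d1*s[0];B=o2+d2*s[1]
    return (A+B)/2,np.linalg.norm(A-B)
E
python3 - <<'E'
from h import *; import pickle
np.set_printoptions(precision=4,suppress=True)
d=pickle.load(open("v0.pkl","rb"));t,s=d["top"],d["side"]
C=lambda x,y:(160+x/4.4-.5,185+y/4.4-.5); S=lambda x,y:(225+x/4-.5,255+y/4-.5)
for n,a,b in [("screw1",(187,222),(158,510)),("screw2",(244,414),(403,518)),("cornerA",(162,212),(131,543)),("cornerB",(232,440),(427,550)),
 ("railL far+y",(418,160),(199,268)),("railR +y",(472,328),(398,276)),("gripend?",(55,328),(272,385)),("boardL+y",(472,168),(231,217)),("boardR+y",(506,290),(377,222)),("whitechip",(573,237),(347,145)),("washer",(664,402),(545,156)),("relay",(402,478),(537,395)),("flux",(290,95),(77,318))]:
    print(n,*tri(t,C(*a),s,S(*b)))
ps=[(131,543),(427,550),(191,45),(440,55)]
P=np.array([atz(s,S(*p),.012) for p in ps]);print(P)
L=lambda i,j:np.linalg.norm(P[i]-P[j]);print(L(0,1),L(2,3),L(0,2),L(1,3))
Q=np.array([atz(t,C(*p),.012) for p in [(162,212),(232,440),(686,46)]]);print(Q,np.linalg.norm(Q[0]-Q[1]),np.linalg.norm(Q[0]-Q[2]))
E
```

```text
screw1 [0.5797 0.1653 0.0124] 0.00043505607238653645
screw2 [0.4839 0.1374 0.0133] 0.0005540590683753715
cornerA [0.5859 0.1794 0.0061] 0.0009136036694484874
cornerB [0.4712 0.1447 0.0071] 0.00043982475023018354
railL far+y [0.6075 0.0496 0.0147] 0.00052544187470452
railR +y [0.5235 0.0243 0.0129] 0.0009615054642333584
gripend? [0.52   0.1852 0.163 ] 0.0028167930195967354
boardL+y [0.6025 0.0223 0.0194] 0.0010587079366668984
boardR+y [0.5404 0.006  0.022 ] 0.0008700801899249349
whitechip [ 0.5658 -0.0276  0.0261] 7.636458943533125e-06
washer [ 0.4837 -0.0696  0.0012] 0.0008626692894966852
relay [0.4498 0.0605 0.0079] 0.000492697150312279
flux [0.6377 0.1077 0.0422] 0.0005677697743732616
[[ 0.5847  0.1825  0.012 ]
 [ 0.4706  0.1474  0.012 ]
 [ 0.6599 -0.0715  0.012 ]
 [ 0.5457 -0.1038  0.012 ]]
0.11931649929723415 0.11875198580186636 0.2649490765222854 0.2621950710279369
[[ 0.5849  0.1778  0.012 ]
 [ 0.471   0.1436  0.012 ]
 [ 0.6614 -0.0851  0.012 ]] 0.11891844815228901 0.27383280707109403
```

Emit:
{"name": "apply_moves", "arguments": {"series": [[20,-25,0,0,1],[35,-45,0,0,1],[35,-45,0,0,1],[35,-45,0,0,1],[35,-45,0,0,1],[35,-45,0,0,1],[35,-20,0,0,1],[45,-5,0,0,1],[50,-5,0,0,1],[50,-5,0,0,1],[50,-5,0,0,1],[50,-5,0,0,1],[40,-5,0,0,1],[0,0,0,-10,1],[0,0,0,-10,1],[0,0,0,-10,1],[0,0,0,-10,1],[0,0,0,-10,1],[0,0,0,-10,1],[0,0,0,-10,1]], "force": 30}}

```text
time: 2.6
tool_pos: [0.5994, -0.1069, 0.4043]
eef_rot: [0.692, 0.722, -0.0, -0.0]
contact_force: [0.2, 0.3, -0.5]
finger_gap: -0.0001
grip_force: 0.0
```

Emit:
{"name": "apply_moves", "arguments": {"series": [[0,0,0,-7,1],[0,0,0,-7,1],[-6,8,30,0,1],[0,0,40,0,1],[0,0,40,0,1],[0,0,40,0,1],[0,0,20,0,1],[0,0,0,0,1]]}}

```text
time: 3.6
tool_pos: [0.6085, -0.1103, 0.2336]
eef_rot: [0.601, 0.799, -0.001, -0.001]
contact_force: [0.5, 0.3, 1.6]
finger_gap: -0.0001
grip_force: 0.0
```

```bash
python3 - <<'E'
from bench import ctrl
import cv2
from h import *
np.set_printoptions(precision=4,suppress=True)
st=ctrl.read_state();print(st["tool_pos"],st["eef_rot"],st["contact_force"])
ims=[]
from scipy.spatial.transform import Rotation as R
tip=st["tool_pos"]+R.from_quat(st["eef_rot"]).apply([0,0,.173])
y=np.array([-.284,.959,0]);n=np.array([.579,-.010,.017])
for nme,(x0,y0,w,h) in dict(top=(240,160,160,130),side=(240,190,160,130)).items():
    r=ctrl.get_image(nme);im=r["image"][:,:,::-1].copy()
    c=cv2.resize(im[y0:y0+h,x0:x0+w],None,fx=2.45*2,fy=2.45*2,interpolation=cv2.INTER_CUBIC)[:,:]
    for P,col in((tip,(0,0,255)),(n,(0,255,0)),(n+y*.05,(0,255,0)),(n-y*.05,(0,255,255))):
        p=(proj(r,P)-[x0,y0]+.5)*4.9;cv2.circle(c,tuple(p.astype(int)),3,col,-1)
    ims.append(cv2.resize(c,(400,325)))
    cv2.imwrite(f"pics/{nme}1.png",im)
cv2.imwrite("pics/c1.png",np.hstack(ims))
E
```

```text
[ 0.6085 -0.1103  0.2336] [ 0.6007  0.7995 -0.0006 -0.0011] [0.4603 0.3214 1.6371]
```

View pics/c1.png

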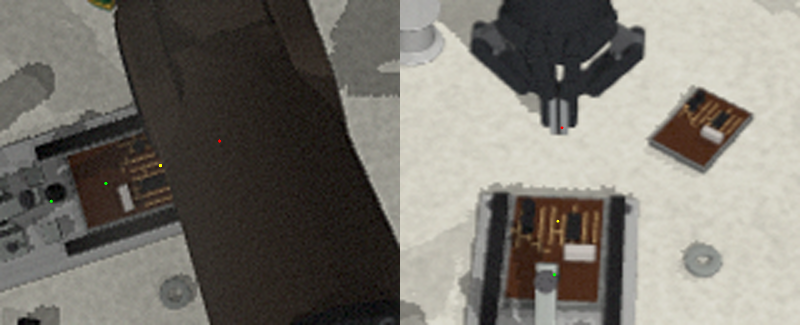

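The crop shows the shut fingertips at (558,128) on the predicted red dot, which confirms the 173 mm. They are on the board's centre line, behind its free end and clear of the plate. Next: lower and approach.

Emit:
{"name": "apply_moves", "arguments": {"series": [[0,0,20,0,1],[0,0,15,0,1],[0,0,7,0,1],[0,0,0,0,1],[3,0,0,0,1],[4,0,0,0,1],[4,0,0,0,1],[3,0,0,0,1],[0,0,0,0,1]]}}

```text
time: 4.82
tool_pos: [0.605, -0.0965, 0.1928]
eef_rot: [0.601, 0.8, 0.0, 0.0]
contact_force: [-0.3, -0.9, -0.2]
finger_gap: 0.0
grip_force: 0.0
```

Emit:
{"name": "apply_moves", "arguments": {"series": [[0,0,2,0,1],[2,0,0,0,1],[2,0,0,0,1],[2,0,0,0,1],[2,0,0,0,1],[2,0,0,0,1],[2,0,0,0,1],[2,0,0,0,1],[2,0,0,0,1],[2,0,0,0,1],[2,0,0,0,1]]}}

```text
time: 6.2
tool_pos: [0.5994, -0.0775, 0.1907]
eef_rot: [0.601, 0.799, -0.0, 0.0]
contact_force: [0.3, -0.8, 0.3]
finger_gap: 0.0003
grip_force: 0.6
```

Emit:
{"name": "apply_moves", "arguments": {"series": [[1,0,0,0,1],[1,0,0,0,1],[1,0,0,0,1],[1,0,0,0,1],[1,0,0,0,1],[1,0,0,0,1],[0,0,0,0,1]]}}

```text
time: 7.08
tool_pos: [0.5977, -0.0717, 0.1907]
eef_rot: [0.601, 0.8, 0.0, -0.0]
contact_force: [0.1, -1.0, 0.7]
finger_gap: 0.0002
grip_force: 0.3
```

Emit:
{"name": "apply_moves", "arguments": {"series": [[1,0,0,0,1],[1,0,0,0,1],[0.5,0,0,0,1],[0,0,0,0,1]]}}

```text
time: 7.58
tool_pos: [0.5971, -0.0694, 0.1907]
eef_rot: [0.601, 0.799, -0.0, 0.0]
contact_force: [-0.5, -0.8, 0.2]
finger_gap: -0.0003
grip_force: 0.4
```

Emit:
{"name": "apply_moves", "arguments": {"series": [[0.7,0,0,0,1],[0.7,0,0,0,1],[0,0,0,0,1]]}}

```text
time: 7.95
tool_pos: [0.5967, -0.068, 0.1907]
eef_rot: [0.601, 0.799, 0.0, -0.0]
contact_force: [0.1, -0.3, 0.2]
finger_gap: -0.0002
grip_force: 0.4
```

Emit:
{"name": "apply_moves", "arguments": {"series": [[0.7,0,0,0,1],[0.7,0,0,0,1],[0,0,0,0,1]]}}

```text
time: 8.32
tool_pos: [0.5964, -0.0673, 0.1907]
eef_rot: [0.601, 0.799, -0.0, 0.0]
contact_force: [1.1, -3.7, -0.4]
finger_gap: 0.0
grip_force: 2.0
```

Emit:
{"name": "apply_moves", "arguments": {"series": [[0.7,0,0,0,1],[0,0,0,0,1],[0,0,0,0,1]]}}

```text
time: 8.7
tool_pos: [0.5964, -0.0671, 0.1908]
eef_rot: [0.601, 0.799, -0.0, 0.001]
contact_force: [1.8, -5.7, 0.2]
finger_gap: 0.0005
grip_force: 3.0
```

The stop is firm: 6 N, and no more travel. I back off, lift and go over to a point ahead of the handle.

Emit:
{"name": "apply_moves", "arguments": {"series": [[-3,0,0,0,1],[-15,0,0,0,1],[0,0,-30,0,1],[0,0,-50,0,1],[0,0,-50,0,1],[0,0,-45,0,1],[25,0,0,0,1],[45,0,0,0,1],[45,0,0,0,1],[45,0,0,0,1],[40,0,0,0,1],[20,0,0,0,1],[0,0,0,0,1],[0,0,0,0,1]]}}

```text
time: 10.45
tool_pos: [0.5407, 0.126, 0.3654]
eef_rot: [0.602, 0.799, -0.0, 0.0]
contact_force: [-0.3, -1.3, 0.2]
finger_gap: 0.0001
grip_force: 0.0
```

```bash
python3 - <<'E'
from bench import ctrl
import cv2
from h import *
np.set_printoptions(precision=4,suppress=True)
st=ctrl.read_state();print(st["tool_pos"],st["eef_rot"],st["contact_force"])
ims=[]
from scipy.spatial.transform import Rotation as R
tip=st["tool_pos"]+R.from_quat(st["eef_rot"]).apply([0,0,.173])
x=np.array([.959,.284,0]);y=np.array([-.284,.959,0]);n=np.array([.579,-.010,.017])
v=(tip-n);print("tip fix",v@x,v@y,tip[2])
pv=n+.128*y+[0,0,.039]
for nme,(x0,y0,w,h) in dict(top=(150,180,180,150),side=(215,235,180,150)).items():
    r=ctrl.get_image(nme);im=r["image"][:,:,::-1].copy()
    c=cv2.resize(im[y0:y0+h,x0:x0+w],None,fx=4,fy=4,interpolation=cv2.INTER_CUBIC)
    g=[pv+k*np.cos(np.radians(55))*y+[0,0,k*np.sin(np.radians(55))] for k in(.1,.128)]
    for P,col in((tip,(0,0,255)),(n+[0,0,.005],(0,255,0)),(n+y*.05+[0,0,.005],(0,255,0)),(n-y*.05+[0,0,.005],(0,255,255)),(pv,(255,0,255)),(g[0],(255,255,0)),(g[1],(255,128,0))):
        p=(proj(r,P)-[x0,y0]+.5)*4;cv2.circle(c,tuple(p.astype(int)),3,col,-1)
    ims.append(cv2.resize(c,(400,333),interpolation=cv2.INTER_AREA) if nme=="top" else c)
cv2.imwrite("pics/c2.png",ims[1]);
E
```

```text
[0.5407 0.126  0.3654] [ 0.6016  0.7988 -0.0005  0.0003] [-0.2841 -1.2872  0.2399]
tip fix 0.001769258679539579 0.14115239630504778 0.19243234126712336
```

View pics/c2.png

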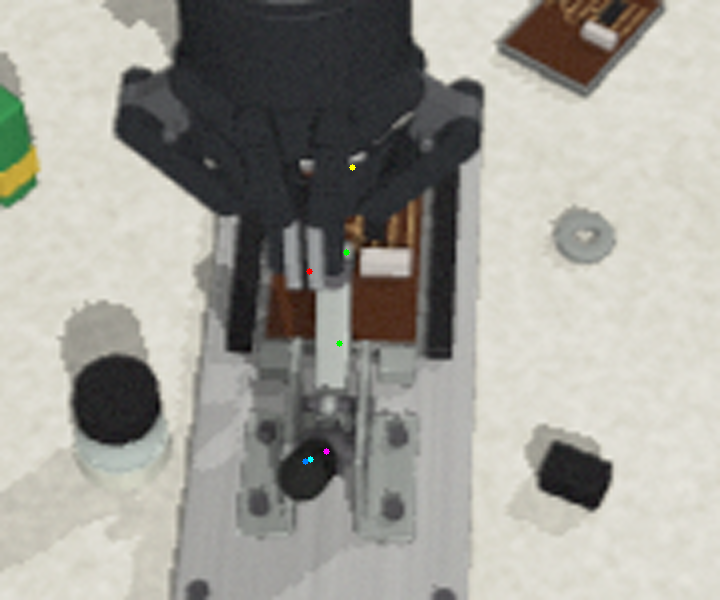

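```bash
python3 - <<'E'
from h import *; import pickle
d=pickle.load(open("v0.pkl","rb"));t,s=d["top"],d["side"]
y=np.array([-.284,.959,0]);pv=np.array([.579,-.010,.056])+.128*y
print("obs top: start(204.5,253.4) end(168,259.7); side end centre (215+305/4,235+475/4)=",(291,353.5))
for a in(44,47,50,53,56):
    e=lambda k:pv+k*(np.cos(np.radians(a))*y+[0,0,np.sin(np.radians(a))])
    print(a,proj(t,e(.058)),proj(t,e(.128)),proj(s,e(.128)))
E
```

```text
obs top: start(204.5,253.4) end(168,259.7); side end centre (215+305/4,235+475/4)= (291, 353.5)
44 [198.19003569 255.2360884 ] [166.77165927 262.14825175] [290.25794563 367.39687878]
47 [198.95485915 254.85352902] [168.40348727 261.29125947] [290.39512746 362.67676996]
50 [199.78866564 254.45557501] [170.21200149 260.39239999] [290.54999393 357.9090956 ]
53 [200.68926004 254.0433731 ] [172.19305918 259.4543386 ] [290.7219209  353.11266027]
56 [201.6541907  253.61813191] [174.34163494 258.47998204] [290.91019843 348.30636786]
```

The side crop shows the board's +y edge at (339,343), on the predicted home line. The grip's end face is at about (305,475), so the handle stands at about 52.5°. Next I go to just before contact.

Emit:
{"name": "apply_moves", "arguments": {"series": [[5,-2,15,0,1],[5,0,25,0,1],[8,0,4,0,1],[5,0,2,0,1],[0,0,0,0,1],[0,0,0,0,1]]}}

```text
time: 11.3
tool_pos: [0.5318, 0.1494, 0.3203]
eef_rot: [0.601, 0.799, 0.0, 0.0]
contact_force: [-0.1, 1.2, -0.9]
finger_gap: -0.0002
grip_force: 0.0
```

Emit:
{"name": "apply_moves", "arguments": {"series": [[2.2,0,2.2,0,1],[2.2,0,2.2,0,1],[2.2,0,2.2,0,1],[2.2,0,2.2,0,1],[2.2,0,2.2,0,1],[2.8,0,2.1,0,1],[0,0,0,0,1]]}}

```text
time: 12.18
tool_pos: [0.5276, 0.1629, 0.3064]
eef_rot: [0.601, 0.8, -0.0, -0.0]
contact_force: [-0.1, 0.1, -0.5]
finger_gap: 0.0
grip_force: 0.0
```

Emit:
{"name": "apply_moves", "arguments": {"series": [[1.6,0,1.4,0,1],[1.6,0,1.4,0,1],[1.6,0,1.4,0,1],[0,0,0,0,1]]}}

```text
time: 12.68
tool_pos: [0.5263, 0.1674, 0.3023]
eef_rot: [0.601, 0.8, -0.0, -0.0]
contact_force: [0.8, 0.1, 0.2]
finger_gap: 0.0001
grip_force: 0.0
```

Emit:
{"name": "apply_moves", "arguments": {"series": [[1.7,0,1.6,0,1],[1.7,0,1.6,0,1],[1.6,0,1.7,0,1],[0,0,0,0,1]]}}

```text
time: 13.18
tool_pos: [0.5249, 0.1723, 0.2973]
eef_rot: [0.601, 0.8, -0.0, -0.0]
contact_force: [0.1, 0.0, 0.4]
finger_gap: 0.0001
grip_force: 0.0
```

Emit:
{"name": "apply_moves", "arguments": {"series": [[1.5,0,1.8,0,1],[1.5,0,1.8,0,1],[1.5,0,1.8,0,1],[0,0,0,0,1]]}}

```text
time: 13.68
tool_pos: [0.5236, 0.1766, 0.2919]
eef_rot: [0.601, 0.8, -0.0, -0.0]
contact_force: [-0.1, -0.3, 0.7]
finger_gap: -0.0001
grip_force: 0.0
```

```bash
python3 - <<'E'
from bench import ctrl
import cv2
im=ctrl.get_image("side")["image"][:,:,::-1]
cv2.imwrite("pics/c3.png",cv2.resize(im[250:400,215:385],None,fx=4,fy=4,interpolation=cv2.INTER_CUBIC))
print(ctrl.read_state()["contact_force"])
E
```

```text
[ 0.21087818 -0.06177485  0.07357385]
```

View pics/c3.png

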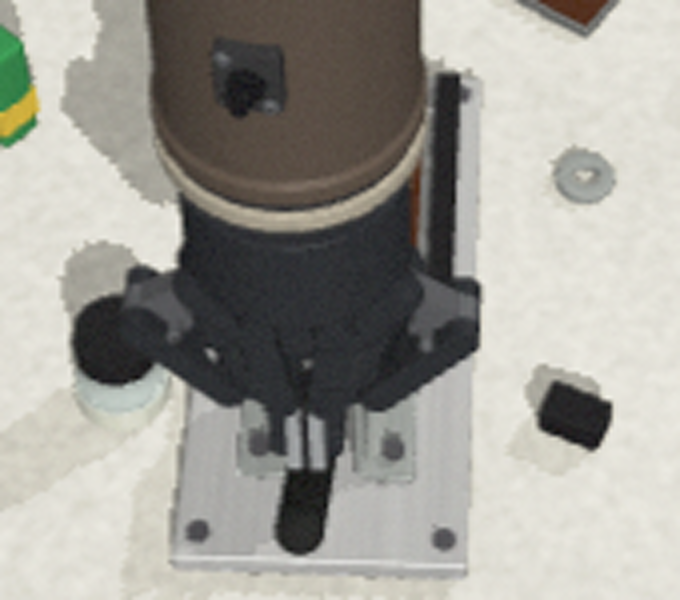

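The crop shows the tips at (307,468) resting on the grip, whose end has swung down to (300,530). Contact is good, so I keep following the arc.

Emit:
{"name": "apply_moves", "arguments": {"series": [[1.4,0,1.9,0,1],[1.4,0,1.9,0,1],[1.4,0,1.9,0,1],[0,0,0,0,1]]}}

```text
time: 14.22
tool_pos: [0.5226, 0.1806, 0.2862]
eef_rot: [0.601, 0.8, -0.0, -0.0]
contact_force: [-0.3, 0.1, 0.0]
finger_gap: -0.0001
grip_force: 0.1
```

Emit:
{"name": "apply_moves", "arguments": {"series": [[1.3,0,1.9,0,1],[1.3,0,1.9,0,1],[1.3,0,2.0,0,1],[0,0,0,0,1]]}}

```text
time: 14.72
tool_pos: [0.5217, 0.1842, 0.2807]
eef_rot: [0.601, 0.799, 0.0, 0.0]
contact_force: [0.8, -2.2, 4.9]
finger_gap: -0.0001
grip_force: 2.7
```

Emit:
{"name": "apply_moves", "arguments": {"series": [[0.9,0,1.5,0,1],[0.9,0,1.5,0,1],[0,0,0,0,1]]}}

```text
time: 15.1
tool_pos: [0.5213, 0.1859, 0.278]
eef_rot: [0.601, 0.799, 0.0, 0.001]
contact_force: [-0.5, -2.3, 8.1]
finger_gap: 0.0
grip_force: 3.8
```

Emit:
{"name": "apply_moves", "arguments": {"series": [[0.9,0,1.5,0,1],[0.8,0,1.5,0,1],[0,0,0,0,1]]}}

```text
time: 15.48
tool_pos: [0.5209, 0.1875, 0.2751]
eef_rot: [0.601, 0.799, 0.0, 0.001]
contact_force: [-0.3, -2.2, 8.4]
finger_gap: 0.0003
grip_force: 4.2
```

Near the peak, so one degree at a time.

Emit:
{"name": "apply_moves", "arguments": {"series": [[0.8,0,1.6,0,1],[0,0,0,0,1]]}}

```text
time: 15.72
tool_pos: [0.5206, 0.1883, 0.2736]
eef_rot: [0.601, 0.799, 0.0, 0.001]
contact_force: [-0.1, -1.5, 9.2]
finger_gap: 0.0002
grip_force: 4.3
```

Emit:
{"name": "apply_moves", "arguments": {"series": [[0.8,0,1.6,0,1],[0,0,0,0,1]]}}

```text
time: 15.98
tool_pos: [0.5205, 0.1891, 0.272]
eef_rot: [0.601, 0.799, 0.0, 0.001]
contact_force: [-0.3, -2.6, 8.1]
finger_gap: 0.0002
grip_force: 4.4
```

Emit:
{"name": "apply_moves", "arguments": {"series": [[0.8,0,1.6,0,1],[0,0,0,0,1]]}}

```text
time: 16.23
tool_pos: [0.5202, 0.1899, 0.2704]
eef_rot: [0.601, 0.799, 0.0, 0.001]
contact_force: [-1.0, -2.8, 8.7]
finger_gap: 0.0002
grip_force: 4.3
```

Emit:
{"name": "apply_moves", "arguments": {"series": [[0.7,0,1.6,0,1],[0,0,0,0,1]]}}

```text
time: 16.48
tool_pos: [0.52, 0.1906, 0.2687]
eef_rot: [0.601, 0.799, 0.0, 0.0]
contact_force: [0.0, -1.7, 8.1]
finger_gap: 0.0004
grip_force: 4.1
```

Emit:
{"name": "apply_moves", "arguments": {"series": [[0.7,0,1.6,0,1],[0,0,0,0,1]]}}

```text
time: 16.73
tool_pos: [0.5197, 0.1913, 0.267]
eef_rot: [0.601, 0.799, 0.0, 0.0]
contact_force: [-0.8, -1.1, 7.0]
finger_gap: -0.0002
grip_force: 3.5
```

Emit:
{"name": "apply_moves", "arguments": {"series": [[0.6,0,1.6,0,1],[0,0,0,0,1]]}}

```text
time: 16.98
tool_pos: [0.5194, 0.192, 0.2653]
eef_rot: [0.601, 0.799, 0.0, 0.0]
contact_force: [0.7, -1.3, 5.8]
finger_gap: 0.0001
grip_force: 2.7
```

Falling now. Continue in small steps.

Emit:
{"name": "apply_moves", "arguments": {"series": [[0.6,0,1.6,0,1],[0,0,0,0,1]]}}

```text
time: 17.23
tool_pos: [0.5191, 0.1926, 0.2635]
eef_rot: [0.601, 0.8, 0.0, 0.0]
contact_force: [0.9, 0.4, 3.8]
finger_gap: -0.0002
grip_force: 1.7
```

Emit:
{"name": "apply_moves", "arguments": {"series": [[0.5,0,1.3,0,1],[0,0,0,0,1]]}}

```text
time: 17.48
tool_pos: [0.5189, 0.193, 0.2619]
eef_rot: [0.601, 0.8, -0.0, -0.0]
contact_force: [-0.7, 0.1, 2.1]
finger_gap: -0.0003
grip_force: 0.7
```

Emit:
{"name": "apply_moves", "arguments": {"series": [[0.3,0,1.0,0,1],[0,0,0,0,1]]}}

```text
time: 17.73
tool_pos: [0.5188, 0.1929, 0.2607]
eef_rot: [0.601, 0.799, -0.0, -0.0]
contact_force: [-0.6, -0.3, 0.1]
finger_gap: -0.0003
grip_force: 0.0
```

Emit:
{"name": "apply_moves", "arguments": {"series": [[0.3,0,1.0,0,1],[0,0,0,0,1],[0,0,0,0,1]]}}

```text
time: 18.1
tool_pos: [0.5188, 0.1934, 0.26]
eef_rot: [0.601, 0.799, -0.0, -0.0]
contact_force: [-0.1, -0.1, 0.5]
finger_gap: -0.0001
grip_force: 0.0
```

The resistance is gone, so the clamp has snapped over. I lift straight up and look.

Emit:
{"name": "apply_moves", "arguments": {"series": [[0,0,-2,0,1],[0,0,-10,0,1],[0,0,-30,0,1],[0,0,-50,0,1],[0,0,-50,0,1],[0,60,-20,0,1],[0,60,0,0,1],[0,60,0,0,1],[0,0,0,0,1],[0,0,0,0,1],[0,0,0,0,1],[0,0,0,0,1]]}}

```text
time: 19.6
tool_pos: [0.6903, 0.2431, 0.423]
eef_rot: [0.601, 0.8, 0.0, 0.0]
contact_force: [0.3, -0.7, 0.3]
finger_gap: 0.0001
grip_force: 0.0
```

```bash
python3 - <<'E'
from bench import ctrl
import cv2
im=ctrl.get_image("side")["image"][:,:,::-1]
cv2.imwrite("pics/c4.png",cv2.resize(im[230:400,205:385],None,fx=3.5,fy=3.5,interpolation=cv2.INTER_CUBIC))
E
```

```text
(no output)
```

View pics/c4.png

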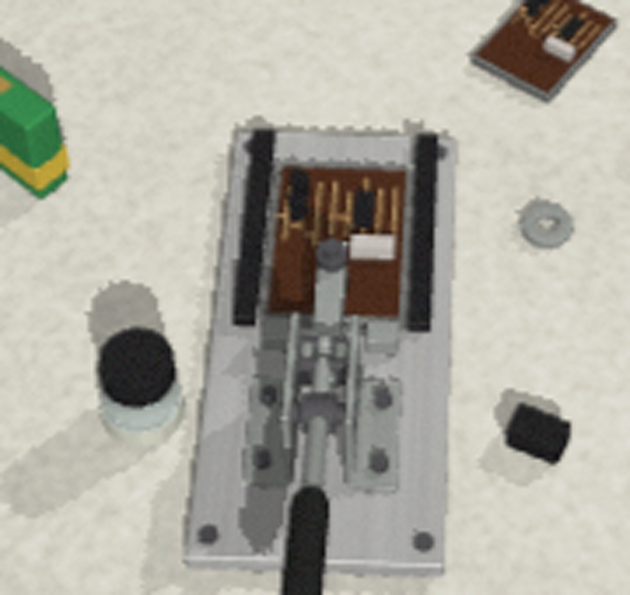

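```bash
python3 - <<'E'
from bench import ctrl
from h import *
import cv2
r=ctrl.get_image("side");t=ctrl.get_image("top")
y=np.array([-.284,.959,0]);n=np.array([.579,-.010,0])
for z in(.022,.04,.06,.08): print(z,(proj(r,n+.033*y+[0,0,z])-[205,230])*3.5,proj(t,n+.033*y+[0,0,z]))
print(ctrl.read_state()["time"])
a=r["image"][280:350,260:340,::-1];b=t["image"][195:285,160:330,::-1]
cv2.imwrite("pics/c5.png",np.vstack([cv2.resize(b,(561,297),interpolation=cv2.INTER_CUBIC),cv2.resize(a,(561,300),interpolation=cv2.INTER_CUBIC)]))
E
```

```text
0.022 [332.51130629 288.47652926] [267.12268361 237.34708087]
0.04 [331.79051919 266.8306894 ] [266.13584611 236.65683548]
0.06 [330.96899738 242.15970179] [265.00088075 235.86298176]
0.08 [330.12487462 216.80998886] [263.82320051 235.03925104]
19.75
```

View pics/c5.png

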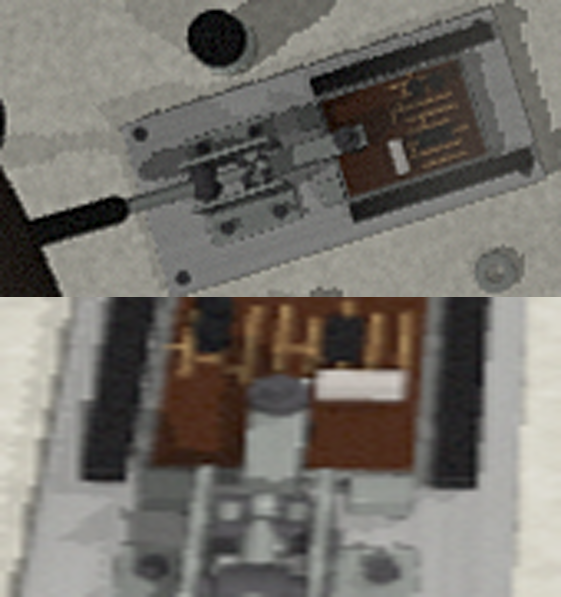

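The top view shows the spindle arm lying flat with its head at (348,133) over the board's clamped end. That fits the locked pose at z of about 0.05. The handle has stayed down, the board is against the posts and the bystanders are undisturbed. I hand it in.

```bash
python3 -c "
from bench import ctrl
print(ctrl.finish_job())"
```

```text
the job is handed in; nothing more can be done
None
```

The board is home against the stop posts, and the clamp handle went over centre and stayed down with the spindle lowered on the board. Measured forces peaked at about 9 N, no bystander was seen to move, and the job was handed in at about 20 s; no verdict came back, and the spindle's own pressing force could not be measured.

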